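# Count the returned deposit tokens into the token box

### The job

Cash in the three brass deposit tokens lying on the feed tray of the token collector: with the fingertips, sweep them along the tray and through the narrow gate so that they drop into the slot behind it, one at a time, letting the counting flap fall shut after each so that each is counted. Only push them: nothing may be pinched, jammed or lifted. Leave the two bottle caps lying on the feed tray and the things round the collector where they are.

Things in the scene. Friction and masses are not known exactly. Their poses are not given: they have to be found in the camera images.
- token_box: grey metal token collector, 289 x 170 mm, fixed to the counter; origin under its middle at counter height, +x points through the gate (roughly to the robot's right), z up. Its top is a flat feed tray, with a low hood at the +x end over the drop slot and a locked bin below.
- tray (a point): centre of the feed tray's deck, on its surface, 75 mm above the counter (token_box x = -35, y = 0); axes as token_box. The free deck runs from x = -140.5 mm to the hood at x = +70 mm and is 162 mm wide between its lips (token_box x, y). The lips round it are 10 mm high and 4 mm thick.
- gate (a point): point on the deck surface, 75 mm above the counter, in the middle of the gate's width and exactly on the slot edge (token_box x = +74.5); axes as token_box. The gate in the hood's front is 42 mm wide, 27 mm high. Guide rails, 10 mm high, flare from its posts (23 mm either side of the middle) back to the side lips, which they meet 36 mm before the slot edge.
- slot (a point): centre of the drop slot at deck level, inside the hood, 23 mm past the slot edge; the slot is 47 mm long, 48 mm wide, and drops 68 mm to the bin's floor. A token pushed until its centre is about 5 mm past the slot edge tips in by itself: the fingers can stay outside the hood, whose face is 4.5 mm before the slot edge and whose top is 37 mm above the deck.
- flap (a joint): light steel counting flap that hangs inside the gate 10 mm past the slot edge, bottom edge 2.5 mm above the deck; 0 = hanging shut, grows to 1.35 rad as a token pushes it inward. Less than 0.2 N opens it; it falls shut by itself. It cannot swing outward.
- token_1: loose brass cup-deposit token, a plain flat disc 32 mm across and 8 mm thick, about 30 g, lying flat on the feed tray; origin at the centre of its underside, z up. The three tokens are alike; any order will do.
- token_2: loose brass cup-deposit token, a plain flat disc 32 mm across and 8 mm thick, about 30 g, lying flat on the feed tray; origin at the centre of its underside, z up. The three tokens are alike; any order will do.
- token_3: loose brass cup-deposit token, a plain flat disc 32 mm across and 8 mm thick, about 30 g, lying flat on the feed tray; origin at the centre of its underside, z up. The three tokens are alike; any order will do.
- bottle_cap_1: one of two blue plastic screw caps of drinks bottles, 31 mm across and 14 mm high, lying rim down on the feed tray near a guide rail, one either side of the way to the gate; loose, light; origin at the centre of its underside
- bottle_cap_2: one of two blue plastic screw caps of drinks bottles, 31 mm across and 14 mm high, lying rim down on the feed tray near a guide rail, one either side of the way to the gate; loose, light; origin at the centre of its underside
- jigger: steel double measuring cup standing loose on the counter past the hood, 45 mm across, 87 mm high; origin at the centre of its underside
- nozzle: chromed tap nozzle standing loose on its flange past the hood, 29 mm across, 62 mm high; origin at the centre of its underside
- sweet_bar: wrapped sweet bar, 43 x 147 x 12 mm, lying loose on the counter beside the end of the collector away from the gate; origin at the centre of its underside
There are look-alikes about, which are no part of the job. What is shaped like the token_1 but orange or purple is not meant.

How it is judged:
On the way, in this order (a step that is already met when the one before it is completed fails the run):
1. one token is in the bin, the other two are still on the tray and the flap has fallen shut ((((z of token_1 in the frame of token_box between 0 and 0.057 m and x of token_1 in the frame of token_box between 0.0695 and 0.1405 m and y of token_1 in the frame of token_box between -0.081 and 0.081 m) and (z of token_2 in the frame of token_box between 0.071 and 0.081 m and x of token_2 in the frame of token_box between -0.1445 and 0.0625 m and y of token_2 in the frame of token_box between -0.085 and 0.085 m) and (z of token_3 in the frame of token_box between 0.071 and 0.081 m and x of token_3 in the frame of token_box between -0.1445 and 0.0625 m and y of token_3 in the frame of token_box between -0.085 and 0.085 m) and value of joint flap below 0.12 rad) or ((z of token_1 in the frame of token_box between 0.071 and 0.081 m and x of token_1 in the frame of token_box between -0.1445 and 0.0625 m and y of token_1 in the frame of token_box between -0.085 and 0.085 m) and (z of token_2 in the frame of token_box between 0 and 0.057 m and x of token_2 in the frame of token_box between 0.0695 and 0.1405 m and y of token_2 in the frame of token_box between -0.081 and 0.081 m) and (z of token_3 in the frame of token_box between 0.071 and 0.081 m and x of token_3 in the frame of token_box between -0.1445 and 0.0625 m and y of token_3 in the frame of token_box between -0.085 and 0.085 m) and value of joint flap below 0.12 rad) or ((z of token_1 in the frame of token_box between 0.071 and 0.081 m and x of token_1 in the frame of token_box between -0.1445 and 0.0625 m and y of token_1 in the frame of token_box between -0.085 and 0.085 m) and (z of token_2 in the frame of token_box between 0.071 and 0.081 m and x of token_2 in the frame of token_box between -0.1445 and 0.0625 m and y of token_2 in the frame of token_box between -0.085 and 0.085 m) and (z of token_3 in the frame of token_box between 0 and 0.057 m and x of token_3 in the frame of token_box between 0.0695 and 0.1405 m and y of token_3 in the frame of token_box between -0.081 and 0.081 m) and value of joint flap below 0.12 rad))), for 0.2 s.
2. two tokens are in the bin, the third is still on the tray and the flap has fallen shut ((((z of token_1 in the frame of token_box between 0 and 0.057 m and x of token_1 in the frame of token_box between 0.0695 and 0.1405 m and y of token_1 in the frame of token_box between -0.081 and 0.081 m) and (z of token_2 in the frame of token_box between 0 and 0.057 m and x of token_2 in the frame of token_box between 0.0695 and 0.1405 m and y of token_2 in the frame of token_box between -0.081 and 0.081 m) and (z of token_3 in the frame of token_box between 0.071 and 0.081 m and x of token_3 in the frame of token_box between -0.1445 and 0.0625 m and y of token_3 in the frame of token_box between -0.085 and 0.085 m) and value of joint flap below 0.12 rad) or ((z of token_1 in the frame of token_box between 0 and 0.057 m and x of token_1 in the frame of token_box between 0.0695 and 0.1405 m and y of token_1 in the frame of token_box between -0.081 and 0.081 m) and (z of token_2 in the frame of token_box between 0.071 and 0.081 m and x of token_2 in the frame of token_box between -0.1445 and 0.0625 m and y of token_2 in the frame of token_box between -0.085 and 0.085 m) and (z of token_3 in the frame of token_box between 0 and 0.057 m and x of token_3 in the frame of token_box between 0.0695 and 0.1405 m and y of token_3 in the frame of token_box between -0.081 and 0.081 m) and value of joint flap below 0.12 rad) or ((z of token_1 in the frame of token_box between 0.071 and 0.081 m and x of token_1 in the frame of token_box between -0.1445 and 0.0625 m and y of token_1 in the frame of token_box between -0.085 and 0.085 m) and (z of token_2 in the frame of token_box between 0 and 0.057 m and x of token_2 in the frame of token_box between 0.0695 and 0.1405 m and y of token_2 in the frame of token_box between -0.081 and 0.081 m) and (z of token_3 in the frame of token_box between 0 and 0.057 m and x of token_3 in the frame of token_box between 0.0695 and 0.1405 m and y of token_3 in the frame of token_box between -0.081 and 0.081 m) and value of joint flap below 0.12 rad))), for 0.2 s.
At the end, for the whole second after the job is handed in: All three tokens lie at rest in the bin below the slot (at least 18 mm under the deck), the flap hangs shut (under 0.12 rad), both bottle caps lie at rest on the feed tray in front of the gate, and jigger, nozzle and sweet bar are within 30 mm of where they stood, the first two upright (z of token_1 in the frame of token_box between 0 and 0.057 m and x of token_1 in the frame of token_box between 0.0695 and 0.1405 m and y of token_1 in the frame of token_box between -0.081 and 0.081 m and z of token_2 in the frame of token_box between 0 and 0.057 m and x of token_2 in the frame of token_box between 0.0695 and 0.1405 m and y of token_2 in the frame of token_box between -0.081 and 0.081 m and z of token_3 in the frame of token_box between 0 and 0.057 m and x of token_3 in the frame of token_box between 0.0695 and 0.1405 m and y of token_3 in the frame of token_box between -0.081 and 0.081 m and linear speed of each of token_1, token_2, token_3, bottle_cap_1, bottle_cap_2 below 0.01 m/s and value of joint flap below 0.12 rad and z of bottle_cap_1 in the frame of token_box between 0.071 and 0.081 m and x of bottle_cap_1 in the frame of token_box between -0.1445 and 0.0625 m and y of bottle_cap_1 in the frame of token_box between -0.085 and 0.085 m and z of bottle_cap_2 in the frame of token_box between 0.071 and 0.081 m and x of bottle_cap_2 in the frame of token_box between -0.1445 and 0.0625 m and y of bottle_cap_2 in the frame of token_box between -0.085 and 0.085 m and distance of each of jigger, nozzle, sweet_bar from where it was at the start of the episode below 0.03 m and angle between each of jigger, nozzle's own z axis and vertical below 0.3 rad); the robot touches nothing.
It fails at once if a token or a bottle cap is lifted off the tray (z of any of token_1, token_2, token_3, bottle_cap_1, bottle_cap_2 in the frame of token_box above 0.089 m).
It fails at once if a token or a bottle cap is squeezed or jammed hard by the fingers (over 16 N) (contact force between the fingers and token_1 above 16 N or contact force between the fingers and token_2 above 16 N or contact force between the fingers and token_3 above 16 N or contact force between the fingers and bottle_cap_1 above 16 N or contact force between the fingers and bottle_cap_2 above 16 N).
It fails at once if a bottle cap goes into the slot ((z of bottle_cap_1 in the frame of token_box between 0 and 0.057 m and x of bottle_cap_1 in the frame of token_box between 0.0695 and 0.1405 m and y of bottle_cap_1 in the frame of token_box between -0.081 and 0.081 m) or (z of bottle_cap_2 in the frame of token_box between 0 and 0.057 m and x of bottle_cap_2 in the frame of token_box between 0.0695 and 0.1405 m and y of bottle_cap_2 in the frame of token_box between -0.081 and 0.081 m)).
It fails at once if a neighbouring thing on the counter is shoved or knocked over (distance of any of jigger, nozzle, sweet_bar from where it was at the start of the episode above 0.03 m or angle between any of jigger, nozzle's own z axis and vertical above 0.5 rad).
It also fails if it takes over 64 s, if anything falls off the work surface, if the arm or the gripper's body presses on something with over 40 N, if the wrist force passes 120 N, or if a joint passes its speed limit or range.

### The arm

A 7-joint arm with a two-finger parallel gripper is mounted at the origin on a cart in front of the work surface, level with it; the furniture and walls round the work are solid. World frame = base frame: x ahead of the robot, y to its left, z up, the work surface at z = 0. Lengths are in m, angles in rad, forces in N, time in s.
With the tool pointing down it reaches from about 0.425 to 1.025 m from the base axis. Payload 9.4 kg.
Tool frame: the origin (TCP) lies on the front face of the gripper's body, between the roots of the fingers; the fingertips stand 73 mm ahead of it and the grasp point (between the pads) lies 54 mm ahead of it (ctrl.finger_overhang is the distance from the TCP to the fingertips, in m); z points along the fingers, y is the line along which they close (so a half turn about z gives the same grasp; the last joint's range is limited). The gripper opens to 85 mm and grips with 20 to 120 N. Pads are 22 mm wide; open, the fingers measure 114 mm over their backs; the gripper's body (76 mm by 85 mm) begins 54 mm behind the grasp point. The pads swing forward as they close: fully open they stand 13 mm farther back than shut.
Start: joints at [-1.296, 0.599, -0.003, 1.599, 0.002, 0.943, -0.08], TCP at [0.25, 0.681, 0.304] pointing down, gripper open.
Joint ranges: [-2.57, 2.57], [-0.35, 1.97], [-1.29, 1.29], [0.11, 2.56], [-1.05, 4.19], [0.11, 1.86], [-2.63, 2.63]. Speed limits (rad/s): [2.22, 2.22, 3.01, 3.01, 3.14, 3.14, 3.14].

### API

Orientations are given as a unit quaternion [w, x, y, z].
In Python, from cell import ctrl gives the robot as it stands.
- The arm moves only by the tool send_rows, never from a script. Its argument "increments" is a list of rows, each a list of 5 numbers: the shift along the world's x, y, z in m, then the turn about the world's z in rad, then the gripper command: -1 is fully open, 1 is shut, values between are in proportion. In form: [[tx, ty, tz, twist, fingers], ...]. A call has 1 to 20 rows; each row shifts and turns the commanded pose from where the row before left it; what a row does not reach is not made up. A row lasts 1/12 s, in which the tool goes at most 41.7 mm and 7.16 degrees, less where a joint would pass 70% of its speed; a pose out of reach is approached as far as the arm can. A call with a gripper value outside its range is refused whole. The fingers move at their own pace and stop on an object; "grip_force" is the grip in N (left out, the last holds). Time passes only in rows, so rows that do not move let the fingers close. It gives the time, the measured TCP pose, the force, the opening and the grip force at its end, in the units of the state.
- ctrl.read_state(): the state, without advancing time (a new reading comes with each control period).
- ctrl.get_image(name): name is "scene" or "top" or "wrist"; returns the picture (384x512x3 uint8, blue, green, red); there is no depth.
- ctrl.camera_info(name): a dict with "vertical_fov" (degrees; the focal length in pixels is half the picture's height over the tangent of half this angle, whatever the lens; pixels are square), "cx", "cy" (the principal point, pixels), "k1" (the pictures are not rectified: a ray, as slopes to the right and down, at radius r is drawn at 1 + k1 r^2 times it, then the intrinsics apply), "rvec" (rotation vector, rad) and "tvec" (3), from world to camera coordinates, as OpenCV has them. Camera axes: x right, y down, z forward; pixel columns grow to the right and rows downward; lengths in m; the calibration is good to about 2 mm. A picture is of the moment at which its call begins: read the wrist's pose just before it. camera_info takes no time and is no camera call; for the wrist camera it gives the pose at the moment of the call.
- ctrl.job_done(): hands the job in; it is judged then, once.
The state is a dict: "clock": time; "joint_positions": joint angles; "joint_velocities": joint speeds; "effort": joint torques, N m; "eef_pos": TCP position; "ee_rot": TCP orientation; "force": force on the tool from outside, world axes, zero at the start; "moment": the same for the moment, N m; "finger_gap": opening from 0.0 (shut) to 1.0 (fully open); "gripper_force": force on a finger pad.
Only numpy, scipy, OpenCV 4.12 (cv2) and the standard library are available. Lean on these libraries where they do the work, as an engineer would, in place of code of your own. Each camera call takes 0.05 s, during which the arm holds its last target. There are 200 camera calls.

## Working session

There is one attempt and no reset: what is moved stays moved. The work goes in short steps, Python scripts to look and compute and a tool call to move; the robot and the scene stay as the last step left them, time stands still between calls to the robot, and variables do not carry over. Pictures are saved under pics/ and viewed, at most 10 in all, crops included, and the job is handed in when it is done.

Besides the shell and the picture viewer there is one more tool, called after "Emit:" as name(argument=value, ...), one argument or row to a line, values as JSON. send_rows: Moves the arm, as the interface text tells. Its arguments: {"type":"object","properties":{"increments":{"type":"array","items":{"type":"array","items":{"type":"number"}}},"grip_force":{"type":"number"}},"required":["increments"]}

```bash
mkdir -p pics; ls; python3 - <<'E'
from cell import ctrl
import cv2
s=ctrl.read_state(); print(s['clock'],s['eef_pos'],s['ee_rot'],s['finger_gap'],s['force'])
for n in('top','scene'):
    cv2.imwrite(f'pics/{n}0.png',ctrl.get_image(n)); print(n,ctrl.camera_info(n))
E
```

```text
pics
0.0 [0.24969164 0.68025152 0.30300479] [-5.00681463e-05  1.74970579e-01  9.84573353e-01 -7.78639336e-04] 1.0010308388029416 [ 0.08797429 -0.86470458 -0.33187334]
top {'vertical_fov': 44.57039800286136, 'cx': 252.25933534870705, 'cy': 194.417602999464, 'k1': -0.1288930253521138, 'rvec': array([ 2.14072877, -2.14357149,  0.15380506]), 'tvec': array([-0.00638988,  0.49850968,  1.05274901])}
scene {'vertical_fov': 42.28115105078782, 'cx': 258.6840337523604, 'cy': 195.27413933340324, 'k1': -0.1999641185194216, 'rvec': array([ 2.37085705, -0.62856264,  0.24990602]), 'tvec': array([-0.42172597,  0.24157824,  0.98270064])}
```

View pics/top0.png

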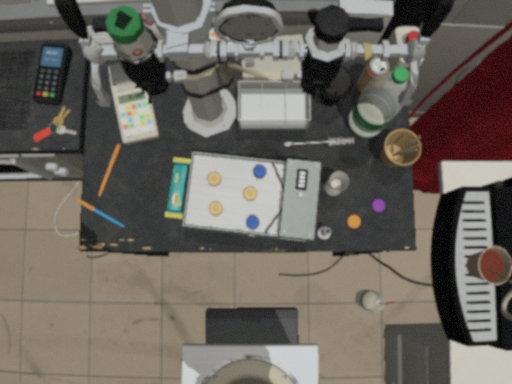

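View pics/scene0.png

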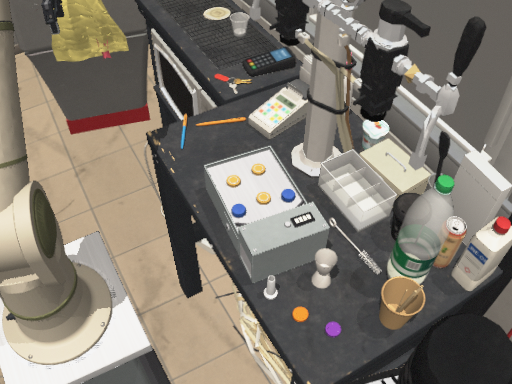

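The top view shows the collector with the tokens near (214,178), (250,193) and (216,208). The blue caps are at (260,171) and (253,222), and the hood is on the right at about (300,200). The scene view agrees, with the jigger and nozzle past the hood. Next I'll measure these.

```bash
cat > h.py <<'E'
import numpy as np, cv2
from cell import ctrl
def cam(n):
    c=ctrl.camera_info(n); f=192/np.tan(np.radians(c['vertical_fov']/2))
    R=cv2.Rodrigues(np.array(c['rvec']))[0]; return c,f,R,np.array(c['tvec'])
def ray(C,uv,z):
    c,f,R,t=C; p=np.array([(uv[0]-c['cx'])/f,(uv[1]-c['cy'])/f]); q=p.copy()
    for _ in range(20): q=p/(1+c['k1']*(q@q))
    d=R.T@np.array([q[0],q[1],1]); o=-R.T@t
    return o+d*(z-o[2])/d[2]
def blobs(im,lo,hi,amin=20,amax=1e9):
    m=cv2.inRange(cv2.cvtColor(im,cv2.COLOR_BGR2HSV),lo,hi)
    m=cv2.morphologyEx(m,cv2.MORPH_CLOSE,np.ones((5,5)))
    n,_,st,ce=cv2.connectedComponentsWithStats(m)
    return [(ce[i],st[i]) for i in range(1,n) if amin<st[i][4]<amax]
E
python3 - <<'E'
from h import *
im=cv2.imread('pics/top0.png'); C=cam('top')
for nm,lo,hi,z in (('tok',(10,70,120),(28,255,255),.081),('cap',(105,120,60),(125,255,255),.085)):
    for c,s in blobs(im,lo,hi):
        if 180<c[0]<320 and 145<c[1]<245: print(nm,c.round(1),s,ray(C,c,z).round(4))
hsv=cv2.cvtColor(im,cv2.COLOR_BGR2HSV)
m=cv2.inRange(hsv,(0,0,110),(180,60,255)); m[:150]=0;m[245:]=0;m[:,:180]=0;m[:,324:]=0
cn=max(cv2.findContours(m,0,2)[0],key=cv2.contourArea)
cv2.imwrite('pics/m.png',m)
b=cv2.boxPoints(cv2.minAreaRect(cn)); print(b)
for p in b: print(ray(C,p,.085).round(4),ray(C,p,.112).round(4))
cv2.imwrite('pics/crop.png',cv2.resize(im[140:250,160:350],None,fx=4,fy=4,interpolation=cv2.INTER_CUBIC))
E
```

```text
tok [181.7 159. ] [173 157  18   5  63] [0.5734 0.1526 0.081 ]
tok [213.9 178.3] [208 172  13  13 135] [0.5286 0.0788 0.081 ]
tok [249.8 193. ] [244 187  13  13 139] [ 0.4952 -0.0018  0.081 ]
tok [215.3 208. ] [209 202  13  13 134] [0.4615 0.0749 0.081 ]
cap [259.2 170.9] [255 166  10  11  90] [ 0.5445 -0.023   0.085 ]
cap [252.2 221.9] [248 217  10  11  89] [ 0.4302 -0.0071  0.085 ]
[[178.49506 228.04951]
 [186.49506 148.04951]
 [321.44556 161.54457]
 [313.44556 241.54457]]
[0.4165 0.1557 0.085 ] [0.4144 0.1513 0.112 ]
[0.5978 0.1417 0.085 ] [0.591  0.1376 0.112 ]
[ 0.5659 -0.1632  0.085 ] [ 0.5599 -0.1592  0.112 ]
[ 0.3865 -0.1415  0.085 ] [ 0.3852 -0.1381  0.112 ]
```

View pics/crop.png

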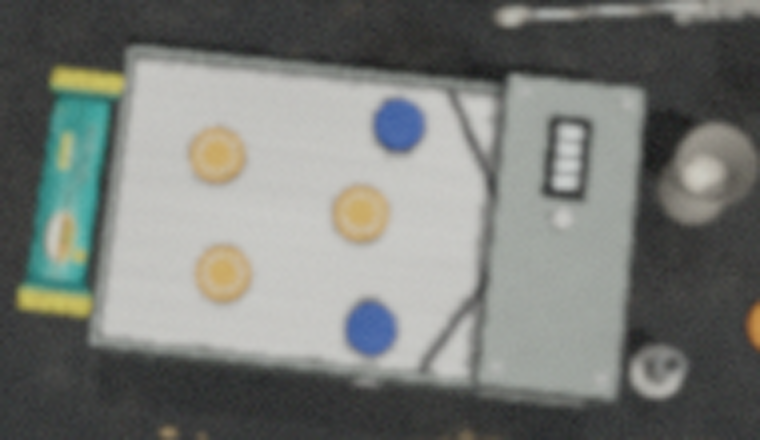

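```bash
python3 - <<'E'
from h import *
from scipy.spatial.transform import Rotation as Ro
C=cam('top')
P=[ray(C,(192.5,151.75),.085),ray(C,(183,226.75),.085),ray(C,(320.75,162.5),.112),ray(C,(313.25,239.5),.112)]
P=np.array(P)[:,:2]; print(P.round(4))
Q=np.array([[-144.5,85],[-144.5,-85],[144.5,85],[144.5,-85]])/1000
# rigid fit
mp,mq=P.mean(0),Q.mean(0); U,S,V=np.linalg.svd((Q-mq).T@(P-mp)); R=V.T@U.T; t=mp-R@mq
print('det',np.linalg.det(R),'yaw',np.arctan2(R[1,0],R[0,0]),'org',t,'resid mm',((Q@R.T+t-P)*1000).round(1).tolist())
np.savez('box.npz',R=R,t=t)
for n,p in dict(t1=(.5286,.0788),t2=(.4952,-.0018),t3=(.4615,.0749),c1=(.5445,-.023),c2=(.4302,-.0071)).items(): print(n,(R.T@(np.array(p)-t)*1000).round(1))
print('gate',R@[.0745,0]+t)
q=ctrl.read_state()['ee_rot']; print(Ro.from_quat(np.roll(q,-1)).as_matrix().round(3), ctrl.finger_overhang)
E
```

```text
[[ 0.5891  0.1278]
 [ 0.4194  0.1458]
 [ 0.5578 -0.1576]
 [ 0.3896 -0.1378]]
det 0.9999999999999998 yaw -1.6790043850441876 org [ 0.48896956 -0.00546562] resid mm [[-0.1, 1.2], [0.7, 1.6], [0.1, -0.7], [-0.7, -2.1]]
t1 [-88.1  30.3]
t2 [-4.3  5.8]
t3 [-76.9 -36. ]
c1 [11.4 57.1]
c2 [  8.  -58.2]
gate [ 0.48092378 -0.07952988]
[[-0.939  0.345 -0.   ]
 [ 0.345  0.939 -0.001]
 [-0.    -0.001 -1.   ]] 0.0726
```

Emit:
send_rows(
  increments=[
    [0.0125,-0.0315,0,-0.0663,0.67],
    [0.0125,-0.0315,0,-0.0663,0.67],
    [0.0125,-0.0315,0,-0.0663,0.67],
    [0.0125,-0.0315,0,-0.0663,0.67],
    [0.0125,-0.0315,0,-0.0663,0.67],
    [0.0125,-0.0315,0,-0.0663,0.67],
    [0.0125,-0.0315,0,-0.0663,0.67],
    [0.0125,-0.0315,0,-0.0663,0.67],
    [0.0125,-0.0315,0,-0.0663,0.67],
    [0.0125,-0.0315,0,-0.0663,0.67],
    [0.0125,-0.0315,0,-0.0663,0.67],
    [0.0125,-0.0315,0,-0.0663,0.67],
    [0.0125,-0.0315,0,-0.0663,0.67],
    [0.0125,-0.0315,0,-0.0663,0.67],
    [0.0125,-0.0315,0,-0.0663,0.67],
    [0.0125,-0.0315,0,-0.0663,0.67],
    [0.0125,-0.0315,0,-0.0663,0.67],
    [0.0125,-0.0315,0,-0.0663,0.67],
    [0.0125,-0.0315,0,-0.0663,0.67],
    [0.0125,-0.0315,0,-0.0663,0.67],
  ],
)

```text
clock: 1.77
eef_pos: [0.5, 0.049, 0.3038]
ee_rot: [-0.0, 0.745, 0.667, -0.0]
force: [1.1, 1.0, 0.6]
finger_gap: 0.165
gripper_force: 0.0
```

Emit:
send_rows(
  increments=[
    [0,0,0,0,0.67],
    [0,0,0,0,0.67],
    [0,0,0,0,0.67],
  ],
)

```text
clock: 2.02
eef_pos: [0.4995, 0.0509, 0.3036]
ee_rot: [-0.0, 0.744, 0.668, -0.0]
force: [0.7, 0.6, 0.7]
finger_gap: 0.166
gripper_force: 0.0
```

```bash
python3 - <<'E'
from h import *
from scipy.spatial.transform import Rotation as Ro
s=ctrl.read_state();print(s['clock'],s['eef_pos'],s['finger_gap'],s['force'],ctrl.finger_overhang)
print(Ro.from_quat(np.roll(s['ee_rot'],-1)).as_matrix().round(3),s['joint_positions'])
C=cam('wrist'); cv2.imwrite('pics/w1.png',ctrl.get_image('wrist')); import pickle; pickle.dump(C,open('w1.pkl','wb'))
E
```

```text
2.0167 [0.49954195 0.05094119 0.30360597] 0.165863803288395 [0.73419599 0.56459329 0.73687452] 0.0726
[[ 0.106  0.994 -0.001]
 [ 0.994 -0.106  0.   ]
 [ 0.    -0.001 -1.   ]] [-0.52117472  0.35384211  0.40964661  2.11987057 -0.21437064  0.70720603
 -0.07671783]
```

View pics/w1.png

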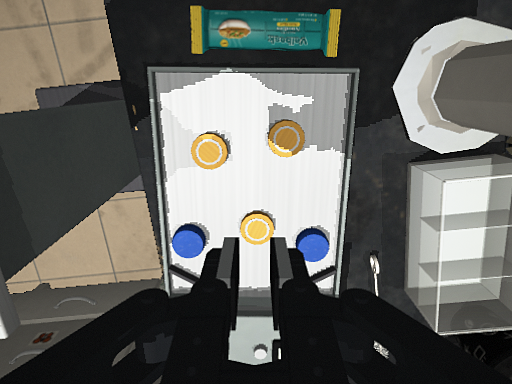

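The wrist view shows the tokens at (209,151), (287,138) and (257,229), the caps at (189,240) and (313,243), and the collector's far lip corners at (148,67) and (358,67).

```bash
python3 - <<'E'
from h import *; import pickle
C=pickle.load(open('w1.pkl','rb')); im=cv2.imread('pics/w1.png'); B=np.load('box.npz');R,t=B['R'],B['t']
f=lambda p:(R.T@(p[:2]-t)*1000).round(1)
for nm,lo,hi,z in (('tok',(10,90,120),(28,255,255),.083),('cap',(105,120,60),(125,255,255),.085)):
    for c,s in blobs(im,lo,hi,300,3000):
        c2=s[:2]+s[2:4]/2; p=ray(C,c2,z); print(nm,c.round(1),c2,s,p.round(4),f(p))
for uv in ((148,67),(359,67),(161,297),(349,297)): print(uv,ray(C,uv,.085).round(4),f(ray(C,uv,.085)))
E
```

```text
tok [195.8  29.3] [196.  30.] [190   6  12  48 491] [0.4665 0.1703 0.083 ] [-172.3  -41.3]
tok [333.2  32.3] [334.  33.] [327   9  14  48 480] [0.5727 0.1568 0.083 ] [-170.3   65.7]
tok [232.1  33.6] [234.5  37. ] [219  27  31  20 317] [0.4956 0.1622 0.083 ] [-167.4  -11.5]
tok [286.  138.5] [286.5 139. ] [ 268  121   37   36 1043] [0.5297 0.0786 0.083 ] [-88.   31.4]
tok [208.8 151.1] [209.5 151.5] [ 191  134   37   35 1013] [0.463  0.0749 0.083 ] [-77.1 -34.5]
tok [256.6 228.6] [257.  229.5] [240 214  34  31 814] [ 0.4961 -0.0021  0.083 ] [-4.1  6.7]
cap [188.4 241.8] [189. 242.] [172 226  34  32 818] [ 0.432 -0.007  0.085] [  7.7 -56.5]
cap [312.5 245. ] [312.5 246. ] [296 230  33  32 799] [ 0.5459 -0.0233  0.085 ] [11.6 58.5]
(148, 67) [0.4247 0.1475 0.085 ] [-145.2  -80.4]
(359, 67) [0.5911 0.1298 0.085 ] [-145.5   86.9]
(161, 297) [ 0.3952 -0.0627  0.085 ] [ 67.  -87.1]
(349, 297) [ 0.5782 -0.0821  0.085 ] [66.6 97. ]
```

```bash
python3 - <<'E'
from h import *; import pickle
B=np.load('box.npz');R,t=B['R'],B['t']
f=lambda p:(R.T@(p[:2]-t)*1000).round(1)
C=cam('top')
for uv in ((283,188),(280.75,212.5),(272.5,163),(265.5,232.5)): print('rail top',f(ray(C,uv,.085)))
C=pickle.load(open('w1.pkl','rb')); 
for uv in ((170,265),(197,280),(336,265),(310,278)): print('rail w',f(ray(C,uv,.085)))
im=cv2.imread('pics/w1.png'); cv2.imwrite('pics/wc.png',cv2.resize(im[200:320,140:370],None,fx=3.4,fy=3.4,interpolation=cv2.INTER_CUBIC))
E
```

```text
rail top [68.1 24.2]
rail top [ 68.5 -30.9]
rail top [39.1 78.3]
rail top [ 39.5 -78.5]
rail w [ 31.8 -75.8]
rail w [ 48.  -50.9]
rail w [31.4 81.8]
rail w [45.6 57.8]
```

View pics/wc.png

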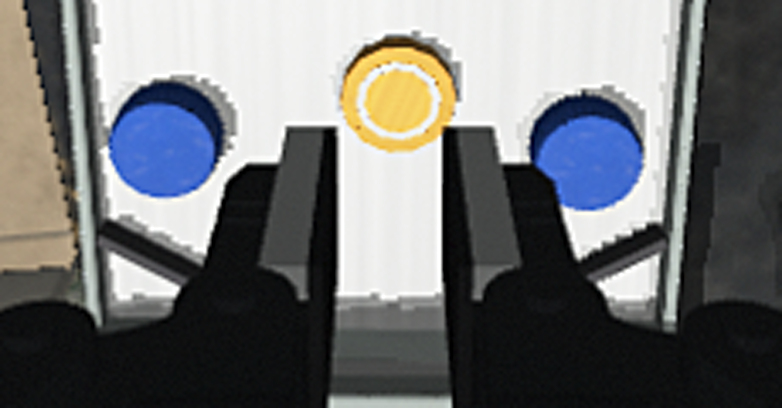

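The crop shows the V gap between the fingers lined up with the middle token, with the caps either side at crop (165,140) and (585,155) and the rails beyond them. I'll lower behind token 2.

Emit:
send_rows(
  increments=[
    [0,-0.0017,-0.015,0,0.67],
    [0,-0.0017,-0.015,0,0.67],
    [0,-0.0017,-0.015,0,0.67],
    [0,-0.0017,-0.015,0,0.67],
    [0,-0.0017,-0.015,0,0.67],
    [0,-0.0017,-0.015,0,0.67],
    [0,-0.0017,-0.015,0,0.67],
    [0,-0.0017,-0.015,0,0.67],
    [0,-0.0017,-0.015,0,0.67],
    [0,-0.0017,-0.01,0,0.67],
    [0,0,-0.005,0,0.67],
    [0,0,-0.004,0,0.67],
    [0,0,0,0,0.67],
    [0,0,0,0,0.67],
  ],
)

```text
clock: 3.23
eef_pos: [0.4999, 0.0339, 0.1502]
ee_rot: [0.0, 0.744, 0.668, 0.0]
force: [0.3, 0.3, 0.3]
finger_gap: 0.168
gripper_force: 0.0
```

Emit:
send_rows(
  increments=[
    [0,0,-0.001,0,0.67],
    [-0.0008,-0.00495,0,0,0.67],
    [-0.0008,-0.00495,0,0,0.67],
    [-0.0008,-0.00495,0,0,0.67],
    [-0.0008,-0.00495,0,0,0.67],
    [-0.0008,-0.00495,0,0,0.67],
    [-0.0008,-0.00495,0,0,0.67],
    [-0.0008,-0.00495,0,0,0.67],
    [-0.0008,-0.00495,0,0,0.67],
    [-0.0008,-0.00495,0,0,0.67],
    [-0.0008,-0.00495,0,0,0.67],
    [-0.0008,-0.00495,0,0,0.67],
    [-0.0008,-0.00495,0,0,0.67],
    [-0.0008,-0.00495,0,0,0.67],
    [-0.0008,-0.00495,0,0,0.67],
    [0,0,0,0,0.67],
  ],
)

```text
clock: 4.57
eef_pos: [0.4884, -0.0369, 0.1489]
ee_rot: [0.0, 0.744, 0.668, -0.0]
force: [-0.3, -0.0, 0.8]
finger_gap: 0.165
gripper_force: 0.0
```

```bash
cat > look.py <<'E'
import sys
from h import *
n=sys.argv[1]; s=ctrl.read_state(); B=np.load('box.npz');R,t=B['R'],B['t']
print('tcp box mm',(R.T@(s['eef_pos'][:2]-t)*1000).round(1),'z',s['eef_pos'][2],'F',s['force'].round(1),'t',s['clock'])
C=cam('wrist'); a=ctrl.get_image('wrist'); T=cam('top'); b=ctrl.get_image('top'); sc=ctrl.get_image('scene')
for nm,c_,im in (('wrist',C,a),('top',T,b)):
  for k,lo,hi,z in (('tok',(10,90,120),(28,255,255),.083),('cap',(105,120,60),(125,255,255),.085)):
    for c,st in blobs(im,lo,hi,20,9000):
        p=(R.T@(ray(c_,st[:2]+st[2:4]/2,z)[:2]-t)*1000).round(1)
        if abs(p[1])<75 and -140<p[0]<90: print(nm,k,p,st[2:])
cv2.imwrite(f'pics/{n}.png',np.hstack([a,cv2.resize(sc[130:290,180:350],(512,482))[:384]])[:, :]) if 0 else cv2.imwrite(f'pics/{n}.png',np.hstack([cv2.resize(a,(400,300)),cv2.resize(sc[130:290,180:350],(400,300),interpolation=cv2.INTER_CUBIC)]))
E
python3 look.py l1
```

```text
tcp box mm [31.3  2.8] z 0.1489113273329027 F [-0.3 -0.   0.8] t 4.5667
wrist tok [-70.3 -35.6] [ 47  17 577]
wrist tok [-67.2 -32.5] [ 66  36 862]
wrist tok [-72.5  30.6] [27  3 52]
wrist tok [53.9  2.7] [  37   48 1489]
wrist cap [  8.6 -58.5] [  71   68 3643]
wrist cap [12.2 59.8] [  69   66 3488]
```

View pics/l1.png

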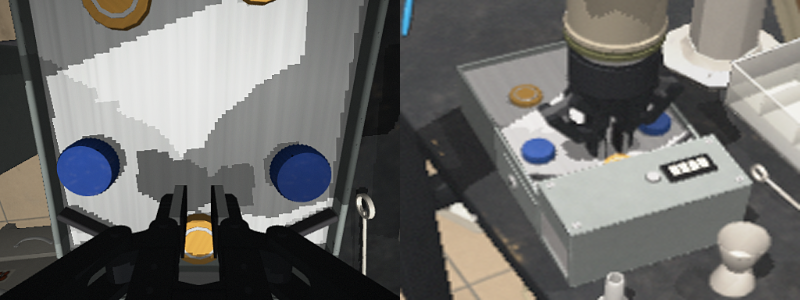

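The left half shows token 2 seated between the fingertips at (199,240). It is centred between the rails, whose ends are at (60,212) and (338,212), and the caps have not moved. I'll push on slowly.

Emit:
send_rows(
  increments=[
    [-0.0003,-0.003,0,0,0.67],
    [-0.0003,-0.003,0,0,0.67],
    [-0.0003,-0.003,0,0,0.67],
    [-0.0003,-0.003,0,0,0.67],
    [-0.0003,-0.003,0,0,0.67],
    [-0.0003,-0.003,0,0,0.67],
    [-0.0003,-0.003,0,0,0.67],
    [-0.0003,-0.003,0,0,0.67],
    [0,0,0,0,0.67],
    [0,0,0,0,0.67],
  ],
)

```text
clock: 5.55
eef_pos: [0.4862, -0.06, 0.1489]
ee_rot: [0.0, 0.744, 0.668, -0.0]
force: [0.2, -0.2, 0.8]
finger_gap: 0.165
gripper_force: 0.0
```

```bash
python3 look.py l2
```

```text
tcp box mm [54.5  3.1] z 0.14887778678169122 F [ 0.2 -0.2  0.8] t 5.55
wrist cap [  8.2 -58. ] [  79   76 4479]
wrist cap [11.2 59. ] [  76   77 4389]
```

View pics/l2.png

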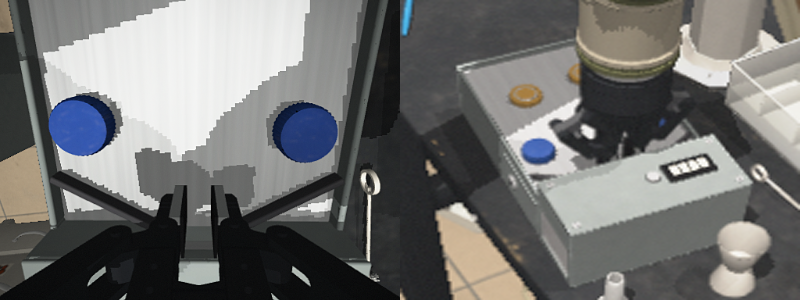

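There is no orange left between the fingertips near (198,225), so token 2 has probably dropped. I'll move over behind token 1 and check with the top camera.

Emit:
send_rows(
  increments=[
    [-0.0002,-0.0015,0,0,0.67],
    [0,0,0,0,0.67],
    [0.001,0.008,0,0,0.67],
    [0,0.003,0.02,0,0.67],
    [0,0,0.03,0,0.67],
    [0.0057,0.02,0,0,0.67],
    [0.0057,0.02,0,0,0.67],
    [0.0057,0.02,0,0,0.67],
    [0.0057,0.02,0,0,0.67],
    [0.0057,0.02,0,0,0.67],
    [0.0057,0.02,0,0,0.67],
    [0.0057,0.02,0,0,0.67],
    [0.0057,0.019,0,0,0.67],
    [0,0,0,0,0.67],
    [0,0,0,0,0.67],
    [0,0,0,0,0.67],
  ],
)

```text
clock: 7.03
eef_pos: [0.5322, 0.1088, 0.1988]
ee_rot: [-0.0, 0.744, 0.668, -0.0]
force: [0.3, -0.4, 0.7]
finger_gap: 0.166
gripper_force: 0.0
```

```bash
python3 look.py l3; python3 -c "
from h import *
a=ctrl.get_image('top');s=ctrl.get_image('scene')
cv2.imwrite('pics/t3.png',np.hstack([cv2.resize(a[140:250,170:330],(400,275),interpolation=2),cv2.resize(s[130:270,180:350],(400,275),interpolation=2)]))"
```

```text
tcp box mm [-118.3   30.6] z 0.19875308447797524 F [ 0.3 -0.4  0.7] t 7.0333
wrist tok [-88.8  30.6] [  31   45 1258]
wrist tok [-79.7 -34.3] [  51   37 1383]
top tok [-83.9  26.6] [ 9 10 64]
top tok [-74.7 -40.5] [ 8 10 55]
top cap [13.2 56. ] [10 11 91]
top cap [  8.8 -59.6] [11 11 90]
```

View pics/t3.png

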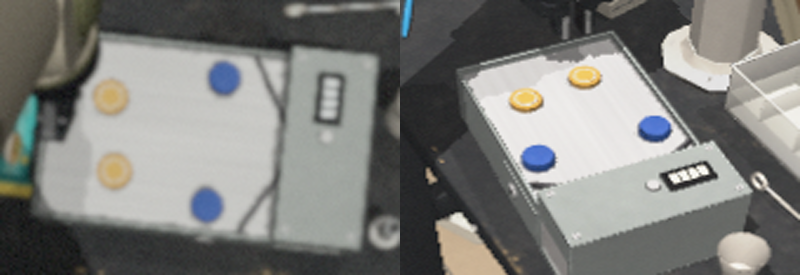

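Token 2 is in the bin. The crops show only two tokens at (110,97) and (114,170), the gate is clear and the caps have not moved. Next I'll lower behind token 1 and push it.

Emit:
send_rows(
  increments=[
    [0.0002,0.002,-0.015,0,0.67],
    [0,0,-0.015,0,0.67],
    [0,0,-0.012,0,0.67],
    [0,0,-0.005,0,0.67],
    [0,0,-0.003,0,0.67],
    [0,0,0,0,0.67],
    [0,0,0,0,0.67],
  ],
)

```text
clock: 7.87
eef_pos: [0.533, 0.1106, 0.1492]
ee_rot: [0.0, 0.744, 0.668, 0.0]
force: [-0.3, -0.0, 0.3]
finger_gap: 0.166
gripper_force: 0.0
```

Emit:
send_rows(
  increments=[
    [-0.0009,-0.003,0,0,0.67],
    [-0.0009,-0.003,0,0,0.67],
    [-0.0018,-0.006,0,0,0.67],
    [-0.0018,-0.006,0,0,0.67],
    [-0.0018,-0.006,0,0,0.67],
    [-0.0018,-0.006,0,0,0.67],
    [-0.0018,-0.006,0,0,0.67],
    [-0.0018,-0.006,0,0,0.67],
    [-0.0018,-0.006,0,0,0.67],
    [-0.0018,-0.006,0,0,0.67],
    [-0.0018,-0.006,0,0,0.67],
    [-0.0018,-0.006,0,0,0.67],
    [-0.0018,-0.006,0,0,0.67],
    [-0.0018,-0.006,0,0,0.67],
    [0,0,0,0,0.67],
  ],
)

```text
clock: 9.12
eef_pos: [0.5089, 0.0313, 0.1489]
ee_rot: [0.0, 0.744, 0.668, -0.0]
force: [0.1, 0.0, -0.0]
finger_gap: 0.169
gripper_force: 0.0
```

```bash
python3 look.py l4
```

```text
tcp box mm [-38.7  15.8] z 0.1489213008640577 F [ 0.1  0.  -0. ] t 9.1167
wrist tok [-77.4 -34.8] [  77   72 4081]
wrist tok [-13.6  15.8] [  43   57 1849]
wrist cap [ 10.8 -47.8] [ 21  21 149]
wrist cap [24.9 63.9] [10  9 44]
top tok [-13.1   7.9] [ 8  7 36]
top cap [15.5 56.2] [ 8 11 57]
top cap [  8.8 -59.6] [11 11 92]
```

Emit:
send_rows(
  increments=[
    [-0.0017,-0.0057,0,0,0.67],
    [-0.0017,-0.0057,0,0,0.67],
    [-0.0017,-0.0057,0,0,0.67],
    [-0.0017,-0.0057,0,0,0.67],
    [-0.0017,-0.0057,0,0,0.67],
    [-0.0017,-0.0057,0,0,0.67],
    [-0.0017,-0.0057,0,0,0.67],
    [-0.0017,-0.0057,0,0,0.67],
    [-0.0017,-0.0057,0,0,0.67],
    [-0.0017,-0.0057,0,0,0.67],
    [-0.0017,-0.0057,0,0,0.67],
    [-0.0017,-0.0057,0,0,0.67],
    [0,0,0,0,0.67],
  ],
)

```text
clock: 10.35
eef_pos: [0.4886, -0.037, 0.1489]
ee_rot: [0.0, 0.744, 0.668, -0.0]
force: [-0.7, -0.2, -0.1]
finger_gap: 0.168
gripper_force: 0.0
```

```bash
python3 look.py l5
```

```text
tcp box mm [31.4  3. ] z 0.1489233123786779 F [-0.7 -0.2 -0.1] t 10.35
wrist tok [-70.2 -35.6] [ 46  17 572]
wrist tok [-67.2 -32.5] [ 67  36 861]
wrist tok [54.   2.9] [  37   48 1490]
wrist cap [  8.4 -58.7] [  71   69 3653]
wrist cap [12.3 59.8] [  70   66 3517]
```

Emit:
send_rows(
  increments=[
    [-0.0003,-0.003,0,0,0.67],
    [-0.0003,-0.003,0,0,0.67],
    [-0.0003,-0.003,0,0,0.67],
    [-0.0003,-0.003,0,0,0.67],
    [-0.0003,-0.003,0,0,0.67],
    [-0.0003,-0.003,0,0,0.67],
    [-0.0003,-0.003,0,0,0.67],
    [-0.0003,-0.003,0,0,0.67],
    [-0.0002,-0.0015,0,0,0.67],
    [0,0,0,0,0.67],
    [0,0,0,0,0.67],
    [0.001,0.008,0,0,0.67],
    [0,0.003,0.02,0,0.67],
    [0,0,0.03,0,0.67],
    [0,0,0,0,0.67],
  ],
)

```text
clock: 11.75
eef_pos: [0.4886, -0.0494, 0.2021]
ee_rot: [0.001, 0.744, 0.669, 0.002]
force: [0.4, -0.9, -0.6]
finger_gap: 0.167
gripper_force: 0.0
```

Emit:
send_rows(
  increments=[
    [-0.0026,0.0195,0,0,0.67],
    [-0.0026,0.0195,0,0,0.67],
    [-0.0026,0.0195,0,0,0.67],
    [-0.0026,0.0195,0,0,0.67],
    [-0.0026,0.0195,0,0,0.67],
    [-0.0026,0.0195,0,0,0.67],
    [-0.0026,0.0195,0,0,0.67],
    [-0.0026,0.0195,0,0,0.67],
    [0,0,0,0,0.67],
    [0,0,0,0,0.67],
    [0,0,0,0,0.67],
  ],
)

```text
clock: 12.67
eef_pos: [0.4665, 0.1059, 0.1988]
ee_rot: [0.0, 0.744, 0.668, -0.0]
force: [1.0, -0.7, 0.8]
finger_gap: 0.165
gripper_force: 0.0
```

```bash
python3 look.py l6
```

```text
tcp box mm [-108.3  -34.4] z 0.19879647296675804 F [ 1.  -0.7  0.8] t 12.6667
wrist tok [-77.4 -34.3] [  31   45 1253]
top tok [-74.7 -40.5] [ 8 10 54]
top cap [13.2 56. ] [10 11 90]
top cap [  8.8 -59.6] [11 11 91]
```

```bash
python3 -c "
from h import *
B=np.load('box.npz');R,t=B['R'],B['t'];C=cam('top');im=ctrl.get_image('top')
for c,s in blobs(im,(8,60,90),(30,255,255),1,999):
    p=(R.T@(ray(C,c,.083)[:2]-t)*1000).round(1)
    if abs(p[1])<75 and -140<p[0]<100: print(p,s)"
```

```text
[-114.4   40.5] [201 160   5  29 116]
[-77.3 -36.1] [209 202  14  13 144]
```

Emit:
send_rows(
  increments=[
    [0,0,-0.015,0,0.67],
    [0,0,-0.015,0,0.67],
    [0,0,-0.012,0,0.67],
    [0,0,-0.005,0,0.67],
    [0,0,-0.003,0,0.67],
    [0,0,0,0,0.67],
    [0,0,0,0,0.67],
  ],
)

```text
clock: 13.45
eef_pos: [0.4668, 0.1056, 0.1492]
ee_rot: [0.0, 0.744, 0.668, 0.0]
force: [-1.0, -0.4, -1.4]
finger_gap: 0.167
gripper_force: 0.0
```

Emit:
send_rows(
  increments=[
    [0.0005,-0.003,0,0,0.67],
    [0.0005,-0.003,0,0,0.67],
    [0.0009,-0.0059,0,0,0.67],
    [0.0009,-0.0059,0,0,0.67],
    [0.0009,-0.0059,0,0,0.67],
    [0.0009,-0.0059,0,0,0.67],
    [0.0009,-0.0059,0,0,0.67],
    [0.0009,-0.0059,0,0,0.67],
    [0.0009,-0.0059,0,0,0.67],
    [0.0009,-0.0059,0,0,0.67],
    [0.0009,-0.0059,0,0,0.67],
    [0.0009,-0.0059,0,0,0.67],
    [0.0009,-0.0059,0,0,0.67],
    [0.0009,-0.0059,0,0,0.67],
    [0.0009,-0.0059,0,0,0.67],
  ],
)

```text
clock: 14.7
eef_pos: [0.4794, 0.0226, 0.1489]
ee_rot: [0.0, 0.744, 0.668, -0.0]
force: [0.3, 0.2, -0.5]
finger_gap: 0.165
gripper_force: 0.1
```

Emit:
send_rows(
  increments=[
    [0.0009,-0.0059,0,0,0.67],
    [0.0009,-0.0059,0,0,0.67],
    [0.0009,-0.0059,0,0,0.67],
    [0.0009,-0.0059,0,0,0.67],
    [0.0009,-0.0059,0,0,0.67],
    [0.0009,-0.0059,0,0,0.67],
    [0.0009,-0.0059,0,0,0.67],
    [0.0009,-0.0059,0,0,0.67],
    [0.0009,-0.0059,0,0,0.67],
    [0.0009,-0.0059,0,0,0.67],
    [0,0,0,0,0.67],
  ],
)

```text
clock: 15.62
eef_pos: [0.4885, -0.0372, 0.1489]
ee_rot: [0.0, 0.744, 0.668, -0.0]
force: [0.2, -0.2, -0.4]
finger_gap: 0.162
gripper_force: 0.0
```

```bash
python3 look.py l7
```

```text
tcp box mm [31.6  3. ] z 0.14892329818718603 F [ 0.2 -0.2 -0.4] t 15.6167
wrist tok [54.   2.9] [  37   47 1479]
wrist cap [  8.4 -58.7] [  71   68 3659]
wrist cap [12.5 59.8] [  70   66 3545]
```

The last token is placed the same way as the other two were, so I'll use the same final push and then retreat upward.

Emit:
send_rows(
  increments=[
    [-0.0003,-0.003,0,0,0.67],
    [-0.0003,-0.003,0,0,0.67],
    [-0.0003,-0.003,0,0,0.67],
    [-0.0003,-0.003,0,0,0.67],
    [-0.0003,-0.003,0,0,0.67],
    [-0.0003,-0.003,0,0,0.67],
    [-0.0003,-0.003,0,0,0.67],
    [-0.0003,-0.003,0,0,0.67],
    [-0.0002,-0.0015,0,0,0.67],
    [0,0,0,0,0.67],
    [0,0,0,0,0.67],
    [0.001,0.008,0,0,0.67],
    [0,0.003,0.02,0,0.67],
    [0,0,0.03,0,0.67],
    [0,0,0.03,0,0.67],
  ],
)

```text
clock: 17.02
eef_pos: [0.4863, -0.0493, 0.2292]
ee_rot: [-0.001, 0.744, 0.669, -0.001]
force: [1.5, 0.0, -0.3]
finger_gap: 0.168
gripper_force: 0.0
```

Emit:
send_rows(
  increments=[
    [0,0.02,0.01,0,0.67],
    [0,0.02,0.01,0,0.67],
    [0,0.02,0.01,0,0.67],
    [0,0.02,0,0,0.67],
    [0,0.02,0,0,0.67],
    [0,0.02,0,0,0.67],
    [0,0.02,0,0,0.67],
    [0,0.02,0,0,0.67],
    [0,0,0,0,0.67],
    [0,0,0,0,0.67],
    [0,0,0,0,0.67],
    [0,0,0,0,0.67],
  ],
)

```text
clock: 18.02
eef_pos: [0.4866, 0.109, 0.2589]
ee_rot: [0.0, 0.744, 0.668, -0.0]
force: [-0.4, -0.4, 1.0]
finger_gap: 0.17
gripper_force: 0.0
```

```bash
python3 look.py l8; python3 -c "
from h import *
a=ctrl.get_image('top');s=ctrl.get_image('scene')
cv2.imwrite('pics/t8.png',np.hstack([cv2.resize(a[140:250,170:350],(450,275),interpolation=2),cv2.resize(s[130:300,180:360],(350,330),interpolation=2)[:275]]))"
```

```text
tcp box mm [-113.5  -14.7] z 0.25888988370356286 F [-0.4 -0.4  1. ] t 18.0167
top cap [12.1 55.9] [11 11 92]
top cap [  8.8 -59.6] [11 11 91]
```

View pics/t8.png

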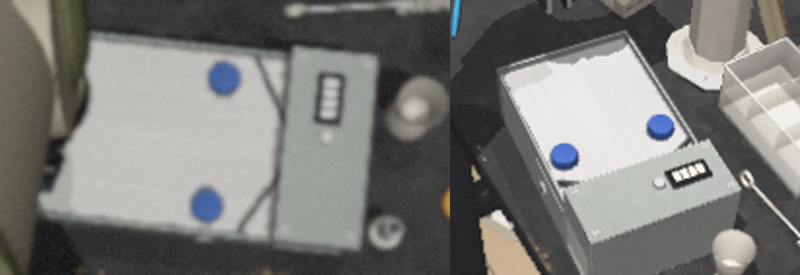

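The tray holds only the two caps, at (224,78) and (207,205). The gate is clear and the jigger and nozzle are in place, so I'm handing in.

```bash
python3 -c "
from cell import ctrl
print(ctrl.job_done())"
```

```text
the job is handed in; nothing more can be done
None
```

I swept all three tokens through the gate one at a time and handed the job in at about 18 s. The final pictures show no tokens left on the tray, the two caps where they were, and the jigger and nozzle still standing; I couldn't see into the bin or read the flap, and the hand-in gave no verdict.

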